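# Make up the clamping kit and the support kit

### The arm

A 7-joint arm with a two-finger parallel gripper is mounted at the origin on the work surface. World frame = base frame: x ahead of the robot, y to its left, z up, the work surface at z = 0. Lengths are in m, angles in degrees, forces in N, time in s.
With the tool pointing down it reaches from about 0.425 to 0.875 m from the base axis. Payload 4.7 kg.
Tool frame: the origin (TCP) lies between the finger pads; the fingertips stand 19 mm ahead of it and the grasp point (between the pads) is the TCP; x points along the fingers, z is the direction in which the jaws open and shut, and the axes are right-handed (so a half turn about x gives the same grasp; the last joint's range is limited). The gripper opens to 87 mm and grips with 3 to 60 N. Pads are 19 mm wide; open, the fingers measure 117 mm over their backs; the gripper's body (75 mm by 190 mm) begins 51 mm behind the grasp point.
Start: joints at [-70.353, 18.392, -4.016, 83.108, 1.295, 78.541, -3.26], TCP at [0.21, 0.615, 0.221] pointing down, gripper open.
Joint ranges: [-163.93, 163.93], [-17.29, 119.83], [-79.2, 71.16], [3.27, 140.29], [-89.18, 269.18], [5.43, 117.66], [-154.24, 154.24]. Speed limits (degrees/s): [147.25, 147.25, 180, 180, 180, 180, 180].

### API

Orientations are given as [roll, pitch, yaw] about the fixed x, y, z axes, in that order (R = Rz(yaw) Ry(pitch) Rx(roll)).
In Python, from cell import monitor, read_camera, camera_model, env, regions_of gives the robot as it stands. The module is installed in compiled form; this text tells all that it offers.
- The arm moves only by the tool step_arm, never from a script. Its argument "deltas" is a list of rows, each a list of 5 numbers: the gripper's target within -1 to 1 (fully open at 1, half-way at 0, shut at -1), then the shift along the tool's x, y, z in m, then the turn about the tool's x in degrees. A call has 1 to 12 rows; each row is the pose to reach, as a shift and turn from the pose commanded when the call began, along the tool's axes at that moment; what a row does not reach only later rows make up. A row lasts 1/8 s, in which the tool goes at most 62.5 mm and 10.7 degrees, less where a joint would pass 70% of its speed; a pose out of reach is approached as far as the arm can. A call with a gripper value outside its range is refused whole. The fingers move at their own pace and stop on an object; "newtons" is the grip in N (left out, the last holds). Time passes only in rows, so rows that repeat a pose let the fingers close. It gives the time, the measured TCP pose, the force and the opening at its end, in the units of the state.
- monitor.get_obs(): the state, without advancing time (a new reading comes with each control period).
- read_camera(name): name is "scene" or "side" or "wrist"; returns (picture, depth): 400x640x3 uint8, red, green, blue; 400x640 float32, m along the optical axis (not along the pixel's ray), 0 where there is no reading.
- camera_model(name): a dict with "fx", "fy", "cx", "cy" (pixels), "xyz" and "attitude" of the camera in the world. Camera axes: x right, y down, z forward; pixel columns grow to the right and rows downward; lengths in m; the calibration is good to about 2 mm. A picture is of the moment at which its call begins: read the wrist's pose just before it. camera_model takes no time and is no camera call; for the wrist camera it gives the pose at the moment of the call.
- env.sign_off(): hands the job in, once; it reports no verdict.
Trained networks look in the newest picture that a camera, given by its name, has taken for a name from the list of things; names that differ only in an ending like _2 or _b are one class to them, and where a whole thing is asked for, a point or a joint stands for the part that bears it (a point fixed in the world has none). Each returns a list of dicts, best first, with "p" (0 to 1); they miss things now and then, are a little off and sometimes report something else, mostly with a low value. They report only what shows in the picture. A call takes as long as a camera call. They do not tell look-alikes from the thing itself.
- regions_of(camera, thing): "pixels" (400x640 bool, what is visible of it) and "pixel" ([column, row] in pixels, amid what is visible of it).
The state is a dict: "time_s": time; "qpos": joint angles; "joint_velocities": joint speeds; "effort": joint torques, N m; "tool_pos": TCP position; "tool_rot": TCP orientation; "force": force on the tool from outside, world axes, zero at the start; "wrist_torque": the same for the moment, N m; "grip_width": finger opening in m.
Only numpy, scipy, OpenCV 4.12 (cv2) and the standard library are available. Lean on these libraries where they do the work, as an engineer would, in place of code of your own. Each camera call takes 0.05 s, during which the arm holds its last target. There are 200 camera calls.

### The job

Make up two kits from the stock on the plywood board: the blue step block, the dark T-nut and the brass flange nut go into the red tray, the steel V-block and the screw jack with the orange pad go into the green tray. Put one thing in each compartment, in any order, near the middle of the compartment and standing flat on its floor, the same way up as now. Leave the steel shaft collar, the oil bottle and the brush where they are.

Things in the scene. Friction and masses are not known exactly. Their poses are not given: they have to be found in the camera images.
- step_block_mid (a point): Blue-painted clamping step block standing on the 6 mm thick plywood board like all the stock, 32 (x) x 56 (y) x 40 (z) mm: four stairs 14 mm deep, 16, 24, 32 and 40 mm high, rising towards its +y. Flat side faces at its x = +-16 mm: grasp across x (32 mm), best at its own y = 0 to +20 mm, where it is high. Centre of its box, half-way up (20 mm above its underside); z up. About 0.3 kg.
- t_nut_mid (a point): Dark steel T-slot nut standing on its wide flange, 40 (x) x 40 (y) x 36 (z) mm: lower 14 mm is the 40 x 40 flange, above it a rib 24 mm wide in x and 40 mm long in y, with a black threaded hole on top. Grasp the rib across x (24 mm). Its centre, half-way up (18 mm above its underside); z up. About 0.25 kg.
- flange_nut_mid (a point): Brass hexagon flange nut with a black threaded hole on top, 38 mm tall: round collar 46 mm diameter in the lowest 8 mm, above it a hexagon 36 mm over flats; two of the flats face its +-x. Grasp the hexagon across x (36 mm). Its centre, half-way up (19 mm above its underside); z up. About 0.25 kg.
- v_block_mid (a point): Bright steel V-block, 45 (x) x 45 (y) x 40 (z) mm, with a V-groove in its top that runs along its y. Flat side faces at x = +-22.5 mm: grasp across x (45 mm). Its centre, half-way up (20 mm above its underside); z up. About 0.4 kg.
- screw_jack_mid (a point): Small aluminium screw jack, round, 52 mm tall: foot 46 mm diameter in the lowest 6 mm, body 40 mm diameter from 8 to 36 mm, thin screw, then an orange pad 28 mm in diameter at 46 to 52 mm. Grasp the body (40 mm) at any yaw. Its centre, half-way up (26 mm above its underside); z up. About 0.3 kg.
- red_tray: Red kit tray with three square compartments in a row, white square in the middle of each floor; fixed. Outside 80 (x) x 230 (y) x 14 (z) mm; floor 4 mm thick, outer walls and dividers 5 mm thick with tops 14 mm above the table. Compartments are 70 x 70 mm inside, centres at its x = 0, y = -75, 0 and +75 mm. Keep the fingertips above the walls when setting down. Origin: centre of its underside, on the table; z up.
- green_tray: Green kit tray, the same make as the red one but with two compartments, fixed to the table. Outside 80 (x) x 155 (y) x 14 (z) mm; floor 4 mm thick, walls and divider 5 mm thick, tops at 14 mm. Compartments 70 x 70 mm inside, centres at its x = 0, y = -37.5 and +37.5 mm. Origin: centre of its underside, on the table; z up.
- collar_mid (a point): Spare steel shaft collar (plain ring), 48 mm outside and 24 mm inside diameter, 18 mm tall, lying on the board among the stock; belongs to no kit, stays. Its centre, half-way up.
- oil_bottle_mid (a point): White oil bottle with yellow label and red cap, 56 mm diameter, 150 mm tall, standing at the left (+y); stays. The point is on its axis, 75 mm up.
- brush: Flat brush, 200 mm long, with wooden handle and grey bristles, lying on the table beyond the trays, roughly along y; stays. Origin: underside, middle of its length; its handle points to its own -x.
There are look-alikes about, which are no part of the job. There is more than one size of the green_tray; the job needs the smallest.

How it is judged (in metres and radians):
At the end, for the whole second after the job is handed in: Each thing in a compartment of its own in the right tray: centre within 15 mm of the compartment's middle along each tray axis, height within 4 mm of standing on the floor, upright within 0.12 rad, released, at rest. Collar, bottle and brush within 20 mm of their start (x of step_block_mid in the frame of red_tray between -0.015 and 0.015 m and (y of step_block_mid in the frame of red_tray between -0.09 and -0.06 m or y of step_block_mid in the frame of red_tray between -0.015 and 0.015 m or y of step_block_mid in the frame of red_tray between 0.06 and 0.09 m) and z of step_block_mid in the frame of red_tray between 0.02 and 0.028 m and angle between each of step_block_mid, t_nut_mid, flange_nut_mid, v_block_mid, screw_jack_mid's own z axis and vertical below 0.12 rad and linear speed of each of step_block, t_nut, flange_nut, v_block, screw_jack below 0.02 m/s and x of t_nut_mid in the frame of red_tray between -0.015 and 0.015 m and (y of t_nut_mid in the frame of red_tray between -0.09 and -0.06 m or y of t_nut_mid in the frame of red_tray between -0.015 and 0.015 m or y of t_nut_mid in the frame of red_tray between 0.06 and 0.09 m) and z of t_nut_mid in the frame of red_tray between 0.018 and 0.026 m and x of flange_nut_mid in the frame of red_tray between -0.015 and 0.015 m and (y of flange_nut_mid in the frame of red_tray between -0.09 and -0.06 m or y of flange_nut_mid in the frame of red_tray between -0.015 and 0.015 m or y of flange_nut_mid in the frame of red_tray between 0.06 and 0.09 m) and z of flange_nut_mid in the frame of red_tray between 0.019 and 0.027 m and x of v_block_mid in the frame of green_tray between -0.015 and 0.015 m and (y of v_block_mid in the frame of green_tray between -0.0525 and -0.0225 m or y of v_block_mid in the frame of green_tray between 0.0225 and 0.0525 m) and z of v_block_mid in the frame of green_tray between 0.02 and 0.028 m and x of screw_jack_mid in the frame of green_tray between -0.015 and 0.015 m and (y of screw_jack_mid in the frame of green_tray between -0.0525 and -0.0225 m or y of screw_jack_mid in the frame of green_tray between 0.0225 and 0.0525 m) and z of screw_jack_mid in the frame of green_tray between 0.026 and 0.034 m and distance of each of collar_mid, oil_bottle_mid, brush from where it was at the start of the episode below 0.02 m); the robot touches nothing.
It fails at once if the steel shaft collar was disturbed (moved more than 20 mm) (distance of collar_mid from where it was at the start of the episode above 0.02 m).
It fails at once if the oil bottle was disturbed (moved more than 20 mm) (distance of oil_bottle_mid from where it was at the start of the episode above 0.02 m).
It fails at once if the brush was disturbed (moved more than 20 mm) (distance of brush from where it was at the start of the episode above 0.02 m).
It also fails if it takes over 122 s, if anything falls off the work surface, if the arm or the gripper's body presses on something with over 40 N, if the wrist force passes 120 N, or if a joint passes its speed limit or range.

## Working session

There is one attempt and no reset: what is moved stays moved. The work goes in short steps, Python scripts to look and compute and a tool call to move; the robot and the scene stay as the last step left them, time stands still between calls to the robot, and variables do not carry over. Pictures are saved under pics/ and viewed, about 12 in all and at most 16, crops included, and the job is handed in when it is done.

Besides the shell and the picture viewer there is one more tool, called after ">>>" as a command line: name --pt "numbers of a row" for each row, then --argument value for the rest. step_arm: Moves the arm, as the interface text tells. Its arguments: {"type":"object","properties":{"deltas":{"type":"array"},"newtons":{"type":"number"}},"required":["deltas"]}

```bash
mkdir -p pics; python3 - <<'E'
from cell import monitor, read_camera, camera_model
import cv2
o=monitor.get_obs(); print({k:o[k] for k in('time_s','tool_pos','tool_rot','grip_width','force')})
for c in('scene','side'):
    p,d=read_camera(c); cv2.imwrite(f'pics/{c}0.png',p[:,:,::-1]); print(c,camera_model(c))
print(camera_model('wrist'))
E
```

```text
{'time_s': 0.0, 'tool_pos': array([0.20974333, 0.61463459, 0.22034962]), 'tool_rot': array([-176.54326751,   89.88901775, -105.3787794 ]), 'grip_width': 0.08708406369891047, 'force': array([ 0.54189963, -1.13745649, -0.61322384])}
scene {'fx': 477.6762592748304, 'fy': 477.6762592748304, 'cx': 315.11926453396416, 'cy': 195.81204927939106, 'xyz': array([1.30014016, 0.13046037, 1.19719573]), 'attitude': array([-143.72974488,    0.99709724,   95.38554583])}
side {'fx': 390.1493040777422, 'fy': 390.1493040777422, 'cx': 322.78532944507316, 'cy': 200.7359956157033, 'xyz': array([ 0.19953667, -0.71777203,  0.80540324]), 'attitude': array([-1.31695942e+02, -3.70051600e-02, -2.00597149e+01])}
{'fx': 291.93322159960024, 'fy': 291.93322159960024, 'cx': 316.41686051303367, 'cy': 201.3010481935607, 'xyz': array([0.13772455, 0.63807731, 0.38312812]), 'attitude': array([1.63945275e+02, 1.15058999e-01, 7.11310641e+01])}
```

View pics/scene0.png

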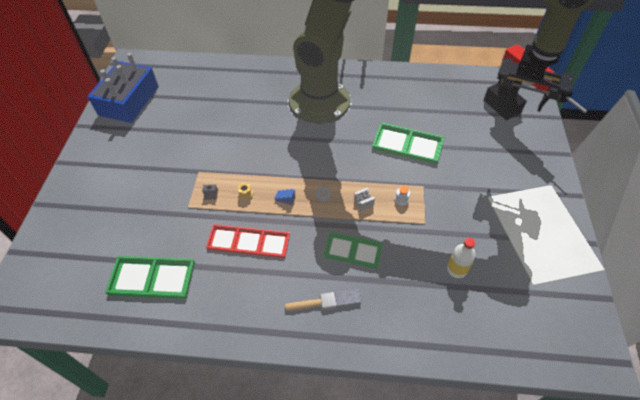

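View pics/side0.png

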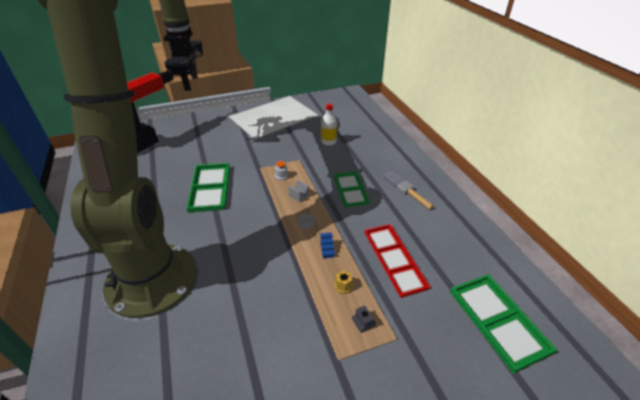

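The scene shows, left to right on the board: T-nut (210,190), flange nut (244,190), step block (286,196), collar (323,194), V-block (364,198) and jack (402,196). The red tray is at (248,241). Green trays are at (352,250), which looks smallest, (150,278) and (408,143). The brush is at (323,300) and the bottle at (461,258). Next I'll measure these.

```bash
cat > h.py <<'E'
import numpy as np, cv2
from scipy.spatial.transform import Rotation as R
from cell import monitor, read_camera, camera_model, regions_of
def cloud(cam,d,m=None):
    m=m or camera_model(cam); v,u=np.mgrid[:400,:640]
    P=np.stack([(u-m['cx'])/m['fx']*d,(v-m['cy'])/m['fy']*d,d],-1)
    return P@R.from_euler('xyz',m['attitude'],degrees=True).as_matrix().T+m['xyz']
E
python3 - <<'E'
from h import *
for cam in('scene','side'):
    p,d=read_camera(cam); W=cloud(cam,d)
    for t in('step_block_mid','t_nut_mid','flange_nut_mid','v_block_mid','screw_jack_mid','collar_mid','red_tray','green_tray','oil_bottle_mid','brush'):
        for r in regions_of(cam,t):
            if r['p']<.3: continue
            Q=W[r['pixels']&(d>0)]
            if len(Q)<5: continue
            (c,s,a)=cv2.minAreaRect(Q[:,:2].astype(np.float32))
            print(cam,t,round(r['p'],2),np.round(r['pixel']),'n',len(Q),'rect',np.round(c,3),np.round(s,3),round(a,1),'z',np.round(np.percentile(Q[:,2],[5,50,95]),3))
E
```

```text
scene step_block_mid 0.6 [283. 196.] n 221 rect [ 0.45  -0.063] [0.055 0.036] 74.9 z [0.013 0.03  0.047]
scene step_block_mid 0.38 [325. 196.] n 187 rect [0.431 0.053] [0.046 0.048] 58.7 z [0.008 0.023 0.028]
scene t_nut_mid 0.59 [214. 188.] n 159 rect [ 0.457 -0.292] [0.035 0.036] 7.0 z [0.016 0.033 0.045]
scene flange_nut_mid 0.78 [245. 191.] n 211 rect [ 0.448 -0.186] [0.041 0.046] 30.2 z [0.008 0.039 0.048]
scene v_block_mid 0.74 [361. 200.] n 305 rect [0.447 0.178] [0.05  0.048] 32.2 z [0.01  0.033 0.047]
scene screw_jack_mid 0.46 [403. 196.] n 220 rect [0.426 0.292] [0.038 0.039] 3.1 z [0.011 0.04  0.061]
scene collar_mid 0.58 [325. 193.] n 213 rect [0.432 0.057] [0.049 0.054] 27.6 z [0.005 0.021 0.028]
scene red_tray 0.93 [251. 240.] n 2154 rect [ 0.603 -0.153] [0.239 0.099] 88.0 z [-0.     0.005  0.016]
scene green_tray 0.74 [408. 143.] n 1889 rect [0.18  0.319] [0.218 0.145] 76.5 z [0.003 0.009 0.022]
scene green_tray 0.74 [150. 277.] n 3209 rect [ 0.746 -0.397] [0.117 0.223] 2.0 z [0.003 0.008 0.022]
scene green_tray 0.73 [347. 249.] n 1438 rect [0.61  0.154] [0.155 0.091] 
[... 1427 characters left out ...]
014]
side green_tray 0.89 [502. 321.] n 4854 rect [ 0.754 -0.392] [0.133 0.231] 2.8 z [0.003 0.007 0.02 ]
side green_tray 0.76 [207. 189.] n 1818 rect [0.188 0.329] [0.253 0.125] 76.8 z [0.002 0.007 0.02 ]
side green_tray 0.62 [349. 191.] n 896 rect [0.614 0.16 ] [0.177 0.086] 79.7 z [0.    0.004 0.014]
side oil_bottle_mid 0.95 [326. 124.] n 527 rect [0.69  0.542] [0.288 0.056] 66.8 z [0.006 0.072 0.144]
side oil_bottle_mid 0.72 [398. 264.] n 2320 rect [ 0.612 -0.147] [0.246 0.091] 87.3 z [0.    0.004 0.014]
side brush 0.74 [405. 186.] n 512 rect [0.777 0.077] [0.056 0.199] 9.1 z [0.004 0.016 0.02 ]
side brush 0.66 [325. 122.] n 516 rect [0.696 0.567] [0.338 0.064] 70.1 z [0.009 0.074 0.145]
```

```bash
cat >> h.py <<'E'
def plan(target,jaw=None):
    "deltas to world target; jaw = wanted world yaw (deg) of jaw axis, mod 180"
    o=monitor.get_obs(); M=R.from_euler('xyz',o['tool_rot'],degrees=True).as_matrix()
    a=np.degrees(np.arctan2(M[1,2],M[0,2])); t=0
    if jaw is not None: t=-((jaw-a+90)%180-90)   # tool x points down
    print('tcp',np.round(o['tool_pos'],4),'x',np.round(M[:,0],3),'jaw yaw',round(a,1),'q',np.round(o['qpos'],0),
          '\n -> shift',np.round(M.T@(np.array(target)-o['tool_pos']),4),'turn',round(t,1),'t',o['time_s'],'F',np.round(o['force'],1))
E
python3 - <<'E'
from h import *
plan([.45,0,.25],0)
o=monitor.get_obs();M=R.from_euler('xyz',o['tool_rot'],degrees=True).as_matrix();print(M)
m=camera_model('wrist');C=R.from_euler('xyz',m['attitude'],degrees=True).as_matrix();print('cam axes in tool\n',M.T@C, M.T@(m['xyz']-o['tool_pos']))
E
```

```text
tcp [0.21   0.6152 0.2215] x [ 0.  0. -1.] jaw yaw 71.2 q [-70.  18.  -4.  83.   1.  79.  -3.] 
 -> shift [-0.0285 -0.4258 -0.5047] turn 71.2 t 1.2 F [-0.1 -0.5  0.3]
[[ 9.96923561e-05 -9.46423277e-01  3.22928741e-01]
 [ 8.20734440e-05  3.22928749e-01  9.46423276e-01]
 [-9.99999992e-01 -6.78472923e-05  1.09869746e-04]]
cam axes in tool
 [[ 3.19397153e-04 -2.76437232e-01  9.61031922e-01]
 [-5.13328929e-04 -9.61031890e-01 -2.76437052e-01]
 [ 9.99999817e-01 -4.05032280e-04 -4.48854077e-04]] [-0.16266528  0.07575818 -0.0014251 ]
```

>>> step_arm --pt "1 -0.03 -0.425 -0.505 -18.8" --pt "1 -0.03 -0.425 -0.505 -18.8" --pt "1 -0.03 -0.425 -0.505 -18.8" --pt "1 -0.03 -0.425 -0.505 -18.8" --pt "1 -0.03 -0.425 -0.505 -18.8" --pt "1 -0.03 -0.425 -0.505 -18.8" --pt "1 -0.03 -0.425 -0.505 -18.8" --pt "1 -0.03 -0.425 -0.505 -18.8" --pt "1 -0.03 -0.425 -0.505 -18.8" --pt "1 -0.03 -0.425 -0.505 -18.8" --pt "1 -0.03 -0.425 -0.505 -18.8" --pt "1 -0.03 -0.425 -0.505 -18.8"

```text
time_s: 2.7
tool_pos: [0.4498, -0.0031, 0.2519]
tool_rot: [-81.2, 89.9, 8.4]
force: [-0.5, 1.3, 1.1]
grip_width: 0.087
```

>>> step_arm --pt "1 0 0 0 0" --pt "1 0 0 0 0" --pt "1 0 0 0 0"

```text
time_s: 3.08
tool_pos: [0.4489, 0.001, 0.2514]
tool_rot: [-14.8, 90.0, 75.3]
force: [-0.1, -0.4, -0.5]
grip_width: 0.0869
```

```bash
python3 - <<'E'
from h import *
plan([.45,0,.25],90)
m=camera_model('wrist'); p,d=read_camera('wrist'); np.savez('w1.npz',p=p,d=d,W=cloud('wrist',d,m))
cv2.imwrite('pics/w1.png',p[:,:,::-1])
E
```

```text
tcp [0.4489 0.001  0.2514] x [ 0.  0. -1.] jaw yaw 90.1 q [-36.  -9.  29. 108.   5.  80.  82.] 
 -> shift [ 0.0014 -0.0011 -0.001 ] turn 0.1 t 3.075 F [-0.1 -0.4 -0.5]
```

View pics/w1.png

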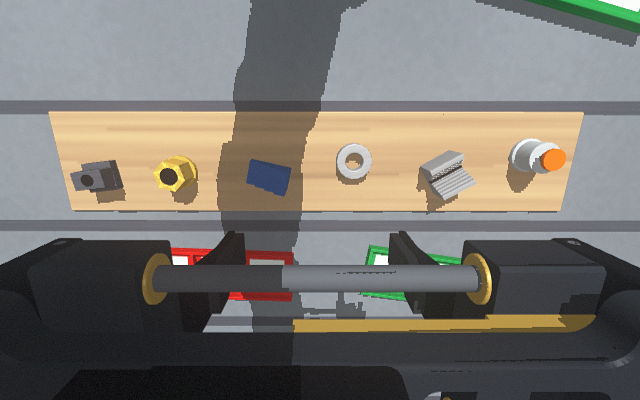

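```bash
python3 - <<'E'
from h import *
D=np.load('w1.npz');W=D['W'];d=D['d'];p=D['p']
def rep(n,Q,k=''):
    Q=np.array(Q,np.float32)
    c,s,a=cv2.minAreaRect(Q[:,:2]); print(n,k,len(Q),'rect',np.round(c,4),np.round(s,3),round(a,1),'mean',np.round(Q.mean(0),4),'zmax',round(float(np.percentile(Q[:,2],98)),3))
for n,xy,zt in [('tnut',(.455,-.29),.042),('flange',(.449,-.185),.044),('step',(.45,-.065),.046),('collar',(.433,.055),.024),('v',(.446,.18),.046),('jack',(.424,.291),.058)]:
    near=(d>0)&(np.hypot(W[...,0]-xy[0],W[...,1]-xy[1])<.05)
    rep(n,W[near&(W[...,2]>.012)],'all'); rep(n,W[near&(abs(W[...,2]-zt)<.003)],'top')
    for z in ([.022,.030,.038] if n=='step' else [.020] if n=='tnut' else [.014] if n=='flange' else []):
        q=near&(abs(W[...,2]-z)<.0025)
        if q.sum()>5: rep(n,W[q],z)
b=(d>0)&(abs(W[...,2]-.006)<.003)&(W[...,0]>.36)&(W[...,0]<.53); rep('board',W[b])
# trays from scene & side
for cam in('scene','side'):
    p,d=read_camera(cam); W=cloud(cam,d); hsv=cv2.cvtColor(p,cv2.COLOR_RGB2HSV).astype(int)
    for n,xy,cond in [('red',(.604,-.15),(hsv[...,0]<8)|(hsv[...,0]>172)),('green',(.61,.154),(hsv[...,0]>45)&(hsv[...,0]<75))]:
        q=cond&(hsv[...,1]>110)&(d>0)&(W[...,2]<.03)&(abs(W[...,0]-xy[0])<.07)&(abs(W[...,1]-xy[1])<.14)
        rep(cam+n,W[q]); t=q&(W[...,2]>.010); rep(cam+n,W[t],'rim')
        w=(hsv[...,1]<60)&(hsv[...,2]>(150 if n=='red' else 90))&(d>0)&(abs(W[...,0]-xy[0])<.06)&(abs(W[...,1]-xy[1])<.13)&(abs(W[...,2]-.004)<.006)
        k,L,S,C=cv2.connectedComponentsWithStats(w.astype(np.uint8))
        for i in range(1,k):
            if S[i,4]>80: rep(cam+n,W[L==i],'white')
E
```

```text
Traceback (most recent call last):
cv2.error: OpenCV(4.12.0) /io/opencv/modules/imgproc/src/convhull.cpp:143: error: (-215:Assertion failed) total >= 0 && (depth == CV_32F || depth == CV_32S) in function 'convexHull'
```

```bash
cat > m1.py <<'E'
from h import *
D=np.load('w1.npz');W=D['W'];d=D['d'];p=D['p']
def rep(n,Q,k=''):
    Q=np.array(Q,np.float32)
    if len(Q)<5: print(n,k,len(Q)); return
    c,s,a=cv2.minAreaRect(Q[:,:2].copy()); print(n,k,len(Q),'rect',np.round(c,4),np.round(s,3),round(a,1),'mean',np.round(Q.mean(0),4),'zmax',round(float(np.percentile(Q[:,2],98)),3))
print('valid',(d>0).mean())
for u,v in((98,177),(175,175),(270,175),(300,140),(352,145),(450,165),(552,160),(60,150)): print(u,v,d[v,u],np.round(W[v,u],3))
for n,xy,zt in [('tnut',(.455,-.29),.042),('flange',(.449,-.185),.044),('step',(.45,-.065),.046),('collar',(.433,.055),.024),('v',(.446,.18),.046),('jack',(.424,.291),.058)]:
    near=(d>0)&(np.hypot(W[...,0]-xy[0],W[...,1]-xy[1])<.05)
    rep(n,W[near&(W[...,2]>.012)],'all'); rep(n,W[near&(abs(W[...,2]-zt)<.003)],'top')
    for z in ([.022,.030,.038] if n=='step' else [.020] if n=='tnut' else [.014] if n=='flange' else []):
        rep(n,W[near&(abs(W[...,2]-z)<.0025)],z)
b=(d>0)&(abs(W[...,2]-.006)<.003)&(W[...,0]>.36)&(W[...,0]<.53); rep('board',W[b])
for cam in('scene','side'):
    p,d=read_camera(cam); W=cloud(cam,d); hsv=cv2.cvtColor(p,cv2.COLOR_RGB2HSV).astype(int)
    for n,xy,cond in [('red',(.604,-.15),(hsv[...,0]<8)|(hsv[...,0]>172)),('green',(.61,.154),(hsv[...,0]>45)&(hsv[...,0]<75))]:
        q=cond&(hsv[...,1]>110)&(d>0)&(W[...,2]<.03)&(abs(W[...,0]-xy[0])<.07)&(abs(W[...,1]-xy[1])<.14)
        rep(cam+n,W[q]); t=q&(W[...,2]>.010); rep(cam+n,W[t],'rim')
        w=(hsv[...,1]<60)&(hsv[...,2]>(150 if n=='red' else 90))&(d>0)&(abs(W[...,0]-xy[0])<.06)&(abs(W[...,1]-xy[1])<.13)&(abs(W[...,2]-.004)<.006)
        k,L,S,C=cv2.connectedComponentsWithStats(w.astype(np.uint8))
        for i in range(1,k):
            if S[i,4]>80: rep(cam+n,W[L==i],'white')
E
python3 m1.py
```

```text
valid 0.9959296875
98 177 0.37867036 [ 0.447 -0.284  0.042]
175 175 0.3750966 [ 0.444 -0.182  0.044]
270 175 0.38204506 [ 0.445 -0.061  0.037]
300 140 0.40041858 [ 0.403 -0.023  0.006]
352 145 0.38502547 [0.408 0.046 0.023]
450 165 0.372023 [0.431 0.17  0.044]
552 160 0.35577613 [0.422 0.287 0.058]
60 150 0.40482408 [ 0.416 -0.356  0.005]
tnut all 1195 rect [ 0.4514 -0.2988] [0.04  0.042] 7.2 mean [ 0.4495 -0.2936  0.0317] zmax 0.043
tnut top 575 rect [ 0.4515 -0.2992] [0.024 0.042] 6.9 mean [ 0.4512 -0.298   0.0416] zmax 0.043
tnut 0.02 340 rect [ 0.4515 -0.2985] [0.04  0.041] 6.6 mean [ 0.4482 -0.2954  0.0196] zmax 0.022
flange all 1134 rect [ 0.4452 -0.1891] [0.042 0.042] 65.6 mean [ 0.4437 -0.186   0.0356] zmax 0.045
flange top 693 rect [ 0.4458 -0.1907] [0.036 0.041] 46.9 mean [ 0.4456 -0.1907  0.0437] zmax 0.045
flange 0.014 193 rect [ 0.4428 -0.1831] [0.045 0.029] 21.3 mean [ 0.4413 -0.1787  0.0137] zmax 0.016
step all 34924 rect [ 0.4378 -0.0595] [0.067 0.059] 76.8 mean [ 0.4232 -0.0533  0.3379] zmax 0.37
step top 268 rect [ 0.4546 -0.0464] [0.014 0.032] 76.9 mean [ 0.4544 -0
[... 2168 characters left out ...]
sidered white 327 rect [ 0.6079 -0.1511] [0.056 0.056] 88.3 mean [ 0.6082 -0.1524  0.0033] zmax 0.006
sidered white 375 rect [ 0.6056 -0.2264] [0.057 0.055] 87.4 mean [ 0.6052 -0.2274  0.0032] zmax 0.006
sidegreen  375 rect [0.6142 0.1509] [0.158 0.087] 80.9 mean [0.6149 0.1499 0.0076] zmax 0.015
sidegreen rim 134 rect [0.6111 0.1502] [0.156 0.08 ] 81.5 mean [0.6134 0.149  0.0125] zmax 0.015
sidegreen white 689 rect [0.6099 0.1541] [0.12 0.26] 0.0 mean [ 6.031e-01  1.231e-01 -3.000e-04] zmax 0.002
sidegreen white 173 rect [0.6171 0.1874] [0.062 0.058] 80.3 mean [0.6178 0.1913 0.003 ] zmax 0.006
sidegreen white 201 rect [0.6057 0.1141] [0.062 0.059] 83.4 mean [0.6059 0.117  0.0032] zmax 0.006
```

```bash
python3 - <<'E'
from h import *
D=np.load('w1.npz');W=D['W'];d=D['d']
Q=W[(d>0)&(np.hypot(W[...,0]-.4464,W[...,1]-.1746)<.02)]
for a in(30.6,-59.4):
    n=np.array([np.cos(np.radians(a)),np.sin(np.radians(a))]); s=(Q[:,:2]-[.4464,.1746])@n
    print(a,[round(float(np.median(Q[abs(s-k)<.003,2])),3) for k in(-.015,-.01,-.005,0,.005,.01,.015)])
plan([.4515,-.2988,.12],6.9)
E
```

```text
30.6 [0.045, 0.037, 0.029, 0.024, 0.028, 0.036, 0.041]
-59.4 [0.032, 0.035, 0.036, 0.037, 0.036, 0.033, 0.032]
tcp [0.449  0.0005 0.2514] x [ 0.  0. -1.] jaw yaw 90.0 q [-36.  -9.  29. 108.   5.  80.  82.] 
 -> shift [ 0.1314 -0.0024 -0.2993] turn 83.1 t 3.225 F [-0.3  0.3 -0.3]
```

>>> step_arm --pt "1 0.1314 -0.0024 -0.2993 83.1" --pt "1 0.1314 -0.0024 -0.2993 83.1" --pt "1 0.1314 -0.0024 -0.2993 83.1" --pt "1 0.1314 -0.0024 -0.2993 83.1" --pt "1 0.1314 -0.0024 -0.2993 83.1" --pt "1 0.1314 -0.0024 -0.2993 83.1" --pt "1 0.1314 -0.0024 -0.2993 83.1" --pt "1 0.1314 -0.0024 -0.2993 83.1" --pt "1 0.1314 -0.0024 -0.2993 83.1" --pt "1 0.1314 -0.0024 -0.2993 83.1" --pt "1 0.1314 -0.0024 -0.2993 83.1" --pt "1 0.1314 -0.0024 -0.2993 83.1" --newtons 40

```text
time_s: 4.72
tool_pos: [0.4514, -0.2992, 0.1201]
tool_rot: [17.1, 90.0, 24.0]
force: [0.8, -0.9, -0.6]
grip_width: 0.0873
```

```bash
python3 - <<'E'
from h import *
plan([.4515,-.2988,.040],6.9)
m=camera_model('wrist'); p,d=read_camera('wrist')
cv2.imwrite('pics/w2.png',p[:,:,::-1])
W=cloud('wrist',d,m); q=(d>0)&(np.hypot(W[...,0]-.45,W[...,1]+.3)<.045)&(abs(W[...,2]-.042)<.003)
print(q.sum(),cv2.minAreaRect(W[q][:,:2].astype(np.float32)) if q.sum()>5 else 0)
E
```

```text
tcp [ 0.4514 -0.2992  0.1201] x [ 0.  0. -1.] jaw yaw 6.9 q [-18.  14.  55. 107. -12.  65.  49.] 
 -> shift [0.0801 0.0004 0.0002] turn 0.0 t 4.725 F [ 0.8 -0.9 -0.6]
1230 ((0.451740026473999, -0.2991982102394104), (0.023600738495588303, 0.040283720940351486), 6.236719131469727)
```

View pics/w2.png

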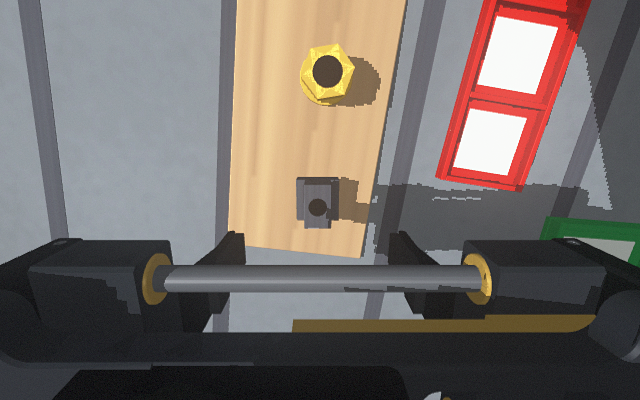

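The T-nut is at (318,205), square to the jaws and centred between them. This close-up agrees with the first estimate, so I'll grasp it.

>>> step_arm --pt "1 0.04 0 0 0" --pt "1 0.07 0 0 0" --pt "1 0.08 0 0 0" --pt "1 0.08 0 0 0" --pt "-1 0.08 0 0 0" --pt "-1 0.08 0 0 0" --pt "-1 0.08 0 0 0" --pt "-1 0.08 0 0 0" --pt "-1 0.08 0 0 0" --newtons 40

```text
time_s: 5.9
tool_pos: [0.4514, -0.2992, 0.0401]
tool_rot: [18.7, 90.0, 25.5]
force: [0.2, -0.5, 0.2]
grip_width: 0.0448
```

>>> step_arm --pt "-1 -0.03 0 0 0" --pt "-1 -0.08 0 0 0" --pt "-1 -0.08 0 0 0" --pt "-1 -0.08 0 0 0"

```text
time_s: 6.4
tool_pos: [0.4512, -0.2988, 0.1196]
tool_rot: [86.1, 90.0, 93.0]
force: [-0.4, 0.3, -0.5]
grip_width: 0.0057
```

```bash
python3 - <<'E'
from h import *
plan([.6053,-.2265,.12]);plan([.6053,-.2265,.0385])
E
```

```text
tcp [ 0.4512 -0.2988  0.1196] x [-0.     0.001 -1.   ] jaw yaw 6.9 q [-18.  14.  56. 108. -13.  65.  49.] 
 -> shift [-0.0003  0.0533  0.1617] turn 0 t 6.4 F [-0.4  0.3 -0.5]
tcp [ 0.4512 -0.2988  0.1196] x [-0.     0.001 -1.   ] jaw yaw 6.9 q [-18.  14.  56. 108. -13.  65.  49.] 
 -> shift [0.0812 0.0533 0.1617] turn 0 t 6.4 F [-0.4  0.3 -0.5]
```

The fingers need longer to close than I allowed, so I lifted before they gripped. I'll reopen and check that the nut hasn't moved.

>>> step_arm --pt "0.3 0 0 0 0" --pt "0.3 0 0 0 0" --pt "0.3 0 0 0 0" --pt "0.3 0 0 0 0" --pt "0.3 0 0 0 0" --pt "0.3 0 0 0 0"

```text
time_s: 7.15
tool_pos: [0.4513, -0.2993, 0.1201]
tool_rot: [13.5, 90.0, 20.3]
force: [-0.7, 0.7, 0.6]
grip_width: 0.0538
```

```bash
python3 - <<'E'
from h import *
plan([.4515,-.2988,.040],6.9); print(monitor.get_obs()['grip_width'])
m=camera_model('wrist'); p,d=read_camera('wrist')
W=cloud('wrist',d,m); q=(d>0)&(np.hypot(W[...,0]-.45,W[...,1]+.3)<.045)&(abs(W[...,2]-.042)<.003)
print(q.sum(),cv2.minAreaRect(W[q][:,:2].astype(np.float32)) if q.sum()>5 else 0)
E
```

```text
tcp [ 0.4513 -0.2993  0.1201] x [ 0.  0. -1.] jaw yaw 6.9 q [-18.  14.  56. 107. -13.  65.  49.] 
 -> shift [0.0801 0.0005 0.0002] turn -0.0 t 7.15 F [-0.7  0.7  0.6]
0.05381116441688004
1235 ((0.45178109407424927, -0.2992960214614868), (0.023780079558491707, 0.04037697985768318), 6.242481231689453)
```

The nut hasn't moved.

>>> step_arm --pt "0.3 0.04 0 0 0" --pt "0.3 0.07 0 0 0" --pt "0.3 0.08 0 0 0" --pt "0.3 0.08 0 0 0" --pt "-1 0.08 0 0 0" --pt "-1 0.08 0 0 0" --pt "-1 0.08 0 0 0" --pt "-1 0.08 0 0 0" --pt "-1 0.08 0 0 0" --pt "-1 0.08 0 0 0" --pt "-1 0.08 0 0 0" --pt "-1 0.08 0 0 0" --newtons 40

```text
time_s: 8.7
tool_pos: [0.4522, -0.3002, 0.0414]
tool_rot: [-31.4, 89.9, -24.6]
force: [-1.6, 0.3, 7.3]
grip_width: 0.0006
```

```bash
python3 - <<'E'
from h import *
p,d=read_camera('wrist'); s,_=read_camera('side')
a=cv2.resize(s[260:360,300:420],(600,500)) 
cv2.imwrite('pics/c1.png',np.hstack([cv2.resize(p[100:400,200:440],(400,500)),cv2.resize(s[260:360,310:410],(400,500))])[:,:,::-1])
E
```

```text
(no output)
```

View pics/c1.png

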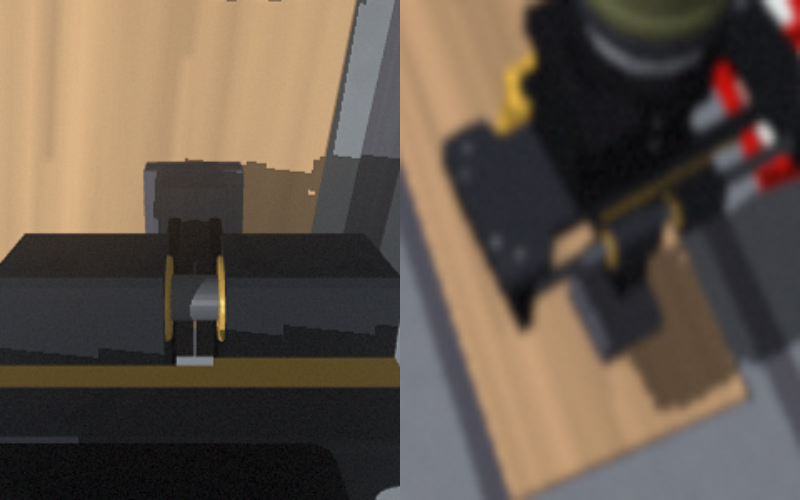

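>>> step_arm --pt "-1 -0.04 0 0 0" --pt "-1 -0.08 0 0 0" --pt "-1 -0.08 0 0 0" --pt "-1 -0.08 0 0 0"

```text
time_s: 9.3
tool_pos: [0.4511, -0.2988, 0.1195]
tool_rot: [107.4, 89.9, 114.3]
force: [-0.6, -0.9, -0.5]
grip_width: 0.0006
```

```bash
python3 - <<'E'
from h import *
o=monitor.get_obs(); print(o['tool_pos'],o['grip_width'])
for c in('scene','side'):
    p,d=read_camera(c);W=cloud(c,d)
    q=(d>0)&(np.hypot(W[...,0]-o['tool_pos'][0],W[...,1]-o['tool_pos'][1])<.04)
    z=W[q][:,2]; print(c,np.histogram(z,bins=np.arange(0,.2,.01))[0])
    v,u=np.where(q&(W[...,2]>.06)&(W[...,2]<.2)); print(u.min(),u.max(),v.min(),v.max())
    for zz in np.arange(.06,.16,.01):
        k=q&(abs(W[...,2]-zz)<.005)
        if k.sum(): print(round(zz,3),k.sum(),np.round(W[k].mean(0)-o['tool_pos'],3))
    if c=='side': cv2.imwrite('pics/c2.png',cv2.resize(p[180:340,280:440],(600,600),interpolation=cv2.INTER_CUBIC)[:,:,::-1])
m=camera_model('wrist');p,d=read_camera('wrist');W=cloud('wrist',d,m)
q=(d>0)&(np.hypot(W[...,0]-.45,W[...,1]+.3)<.045)
for zz in(.02,.042,): k=q&(abs(W[...,2]-zz)<.003);print(k.sum(),cv2.minAreaRect(W[k][:,:2].astype(np.float32)) if k.sum()>5 else 0)
E
```

```text
[ 0.45105674 -0.29877669  0.11949737] 0.000626592523335305
scene [201  63  45  45  74   0   0   0   0   0   0   0   2   0   0   0   0   0
   0]
187 211 151 168
0.12 2 [-0.012  0.011  0.003]
side [506  93  69  75 145   0   0   0   0   0   0   1  39  29  17   0   0   0
   0]
358 387 274 298
0.12 20 [-0.003 -0.005  0.003]
0.13 36 [-0.004 -0.005  0.01 ]
0.14 27 [-0.001 -0.008  0.02 ]
0.15 3 [-0.001 -0.01   0.027]
671 ((0.45127880573272705, -0.299347460269928), (0.03985564038157463, 0.04007705673575401), 6.385985851287842)
1209 ((0.45093056559562683, -0.29925474524497986), (0.02386234886944294, 0.03988106548786163), 6.119797229766846)
```

View pics/c2.png

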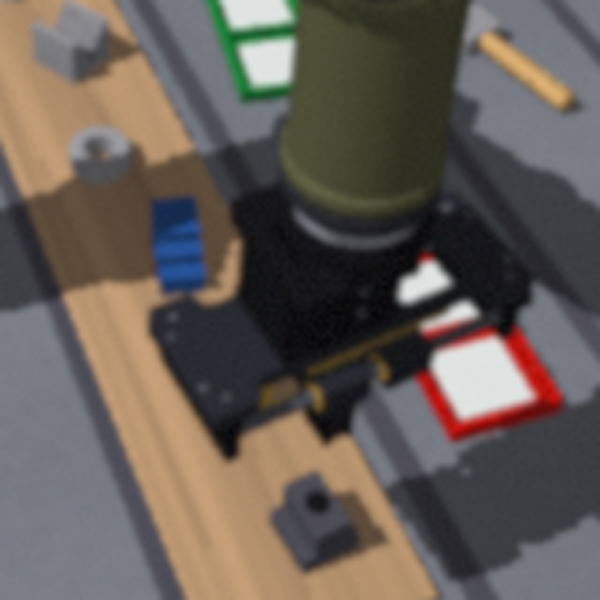

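The closed fingertips show at z ≈ 0.12, right at the reported TCP. They also rested on the nut's top (0.042) at a reported 0.041. So the reported point is the fingertip, not 19 mm behind it, and I'll command z about 19 mm lower. The nut barely moved.

>>> step_arm --pt "0.3 0 0 0 0" --pt "0.3 0 0 0 0" --pt "0.3 0 0 0 0" --pt "0.3 0 0 0 0" --pt "0.3 0 0 0 0" --pt "0.3 0 0 0 0" --pt "0.3 0 0 0 0" --pt "0.3 0.05 0 0 0" --pt "0.3 0.08 0 0 0" --pt "0.3 0.0985 0 0 0" --pt "0.3 0.0985 0 0 0"

```text
time_s: 10.82
tool_pos: [0.4506, -0.2991, 0.0207]
tool_rot: [161.7, 89.9, 168.6]
force: [-0.3, 0.3, 1.4]
grip_width: 0.0565
```

>>> step_arm --pt "-1 0 0 0 0" --pt "-1 0 0 0 0" --pt "-1 0 0 0 0" --pt "-1 0 0 0 0" --pt "-1 0 0 0 0" --pt "-1 0 0 0 0" --pt "-1 0 0 0 0" --newtons 40

```text
time_s: 11.7
tool_pos: [0.4517, -0.2993, 0.0219]
tool_rot: [5.2, 90.0, 12.0]
force: [-0.3, 1.4, 5.4]
grip_width: 0.0238
```

>>> step_arm --pt "-1 -0.03 0 0 0" --pt "-1 -0.07 0 0 0" --pt "-1 -0.07 0.02 0.06 0" --pt "-1 -0.07 0.04 0.12 0" --pt "-1 -0.07 0.0538 0.1612 0" --pt "-1 -0.07 0.0538 0.1612 0" --pt "-1 -0.07 0.0538 0.1612 0"

```text
time_s: 12.58
tool_pos: [0.6034, -0.2271, 0.0902]
tool_rot: [-175.4, 89.8, -168.6]
force: [-0.5, -0.6, -3.5]
grip_width: 0.0238
```

```bash
python3 - <<'E'
from h import *
plan([.6053,-.2265,.0205])
E
```

```text
tcp [ 0.6034 -0.2271  0.0902] x [-0.003 -0.001 -1.   ] jaw yaw 6.8 q [-19.  30.  49.  94. -24.  67.  43.] 
 -> shift [0.0697 0.0004 0.0022] turn 0 t 12.575 F [-0.5 -0.6 -3.5]
```

>>> step_arm --pt "-1 0.03 0 0.001 0" --pt "-1 0.055 0 0.0015 0" --pt "-1 0.066 0 0.0015 0" --pt "-1 0.0695 0 0.0015 0" --pt "-1 0.0695 0 0.0015 0" --pt "0.2 0.0695 0 0.0015 0" --pt "0.2 0.0695 0 0.0015 0" --pt "0.2 0.0695 0 0.0015 0" --pt "0.2 0.0695 0 0.0015 0" --pt "0.2 0.0695 0 0.0015 0" --pt "0.2 0.0695 0 0.0015 0"

```text
time_s: 13.95
tool_pos: [0.6064, -0.2264, 0.022]
tool_rot: [109.4, 90.0, 116.3]
force: [-0.2, 0.1, -0.3]
grip_width: 0.052
```

```bash
python3 - <<'E'
from h import *
plan([.6053,-.2265,.11]);plan([.4455,-.1905,.1],-13); plan([.4455,-.1905,.0215],-13)
E
```

```text
tcp [ 0.6064 -0.2264  0.022 ] x [-0.  0. -1.] jaw yaw 6.9 q [-17.  34.  46.  97. -28.  61.  45.] 
 -> shift [-0.088   0.     -0.0011] turn 0 t 13.95 F [-0.2  0.1 -0.3]
tcp [ 0.6064 -0.2264  0.022 ] x [-0.  0. -1.] jaw yaw 6.9 q [-17.  34.  46.  97. -28.  61.  45.] 
 -> shift [-0.078   0.0549 -0.1555] turn 19.9 t 13.95 F [-0.2  0.1 -0.3]
tcp [ 0.6064 -0.2264  0.022 ] x [-0.  0. -1.] jaw yaw 6.9 q [-17.  34.  46.  97. -28.  61.  45.] 
 -> shift [ 0.0005  0.0549 -0.1555] turn 19.9 t 13.95 F [-0.2  0.1 -0.3]
```

Now the flange nut: lift, traverse, open to about 62 mm and stop above it.

>>> step_arm --pt "0.45 -0.04 0 0 0" --pt "0.45 -0.08 0 0 0" --pt "0.45 -0.08 0.018 -0.05 10" --pt "0.45 -0.08 0.036 -0.1 19.9" --pt "0.45 -0.08 0.0549 -0.1555 19.9" --pt "0.45 -0.08 0.0549 -0.1555 19.9" --pt "0.45 -0.08 0.0549 -0.1555 19.9" --pt "0.45 -0.08 0.0549 -0.1555 19.9"

```text
time_s: 14.95
tool_pos: [0.4469, -0.1913, 0.1026]
tool_rot: [-63.4, 89.8, -76.4]
force: [0.4, -0.3, -0.5]
grip_width: 0.0629
```

```bash
cat >> h.py <<'E'
def top(xy,zt,r=.04):
    m=camera_model('wrist'); p,d=read_camera('wrist'); W=cloud('wrist',d,m)
    q=(d>0)&(np.hypot(W[...,0]-xy[0],W[...,1]-xy[1])<r)&(abs(W[...,2]-zt)<.003)
    c,s,a=cv2.minAreaRect(W[q][:,:2].astype(np.float32)); print('top',q.sum(),np.round(c,4),np.round(s,3),round(a,1)); return p
E
python3 - <<'E'
from h import *
top((.606,-.2265),.040); p=top((.4455,-.19),.044); cv2.imwrite('pics/w3.png',p[:,:,::-1])
plan([.4455,-.1905,.0215],-13)
E
```

```text
top 1442 [ 0.606  -0.2274] [0.025 0.041] 6.7
top 1676 [ 0.4463 -0.1912] [0.041 0.035] 76.1
tcp [ 0.4463 -0.1916  0.1022] x [-0.001 -0.003 -1.   ] jaw yaw -13.1 q [-41.   6.  64. 116.  -6.  62.  13.] 
 -> shift [ 0.0807  0.0011 -0.0011] turn -0.1 t 15.05 F [ 0.1 -0.6  1. ]
```

View pics/w3.png

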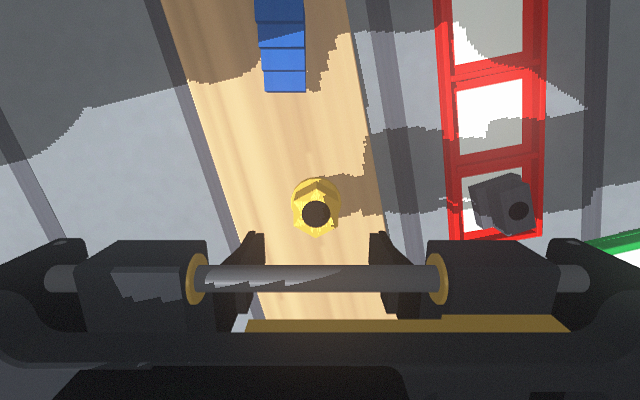

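The T-nut is standing in the lower red compartment at (505,205). The flange nut is at (316,210), flats towards the jaws and centred.

>>> step_arm --pt "0.45 0.04 0 0 0" --pt "0.45 0.07 0 0 0" --pt "0.45 0.081 0 0 0" --pt "0.45 0.081 0 0 0" --pt "-1 0.081 0 0 0" --pt "-1 0.081 0 0 0" --pt "-1 0.081 0 0 0" --pt "-1 0.081 0 0 0" --pt "-1 0.081 0 0 0" --pt "-1 0.081 0 0 0" --pt "-1 0.081 0 0 0" --pt "-1 0.081 0 0 0"

```text
time_s: 16.55
tool_pos: [0.446, -0.1904, 0.0215]
tool_rot: [49.5, 89.9, 36.5]
force: [-1.6, 1.4, 5.7]
grip_width: 0.0354
```

```bash
python3 - <<'E'
from h import *
plan([.608,-.1515,.09]); plan([.608,-.1515,.0205])
E
```

```text
tcp [ 0.446  -0.1904  0.0215] x [ 0.001  0.001 -1.   ] jaw yaw -13.0 q [-34.  17.  60. 120. -18.  53.  23.] 
 -> shift [-0.0683  0.0744  0.1492] turn 0 t 16.55 F [-1.6  1.4  5.7]
tcp [ 0.446  -0.1904  0.0215] x [ 0.001  0.001 -1.   ] jaw yaw -13.0 q [-34.  17.  60. 120. -18.  53.  23.] 
 -> shift [0.0012 0.0744 0.1491] turn 0 t 16.55 F [-1.6  1.4  5.7]
```

>>> step_arm --pt "-1 -0.03 0 0 0" --pt "-1 -0.07 0 0 0" --pt "-1 -0.07 0.025 0.05 0" --pt "-1 -0.07 0.05 0.1 0" --pt "-1 -0.07 0.0744 0.149 0" --pt "-1 -0.07 0.0744 0.149 0" --pt "-1 -0.07 0.0744 0.149 0" --pt "-1 -0.07 0.0744 0.149 0"

```text
time_s: 17.55
tool_pos: [0.6059, -0.1526, 0.0909]
tool_rot: [164.8, 89.9, 151.6]
force: [-0.4, -0.1, -1.5]
grip_width: 0.0357
```

```bash
python3 - <<'E'
from h import *
plan([.608,-.1515,.0205])
E
```

```text
tcp [ 0.6059 -0.1526  0.0909] x [-0.001  0.    -1.   ] jaw yaw -13.2 q [-31.  30.  56.  97. -27.  67.  19.] 
 -> shift [0.0704 0.0015 0.0018] turn 0 t 17.55 F [-0.4 -0.1 -1.5]
```

>>> step_arm --pt "-1 0.03 0.001 0.0015 0" --pt "-1 0.055 0.001 0.0015 0" --pt "-1 0.066 0.001 0.0015 0" --pt "-1 0.07 0.001 0.0015 0" --pt "-1 0.07 0.001 0.0015 0" --pt "0.35 0.07 0.001 0.0015 0" --pt "0.35 0.07 0.001 0.0015 0" --pt "0.35 0.07 0.001 0.0015 0" --pt "0.35 0.07 0.001 0.0015 0" --pt "0.35 0.07 0.001 0.0015 0"

```text
time_s: 18.8
tool_pos: [0.6091, -0.151, 0.0211]
tool_rot: [32.1, 90.0, 19.1]
force: [-0.3, 0.0, 0.9]
grip_width: 0.0585
```

```bash
python3 - <<'E'
from h import *
plan([.4524,-.0552,.1],-12.8)
print(monitor.get_obs()['grip_width'])
E
```

```text
tcp [ 0.6091 -0.151   0.0211] x [ 0.  0. -1.] jaw yaw -13.0 q [-29.  35.  53. 100. -31.  61.  22.] 
 -> shift [-0.0789  0.058  -0.1743] turn -0.2 t 18.8 F [-0.3  0.   0.9]
0.05847533489096318
```

>>> step_arm --pt "0.45 -0.04 0 0 0" --pt "0.45 -0.08 0 0 0" --pt "0.45 -0.08 0.02 -0.06 0" --pt "0.45 -0.08 0.04 -0.12 0" --pt "0.45 -0.08 0.058 -0.174 0" --pt "0.45 -0.08 0.058 -0.174 0" --pt "0.45 -0.08 0.058 -0.174 0" --pt "0.45 -0.08 0.058 -0.174 0"

```text
time_s: 19.8
tool_pos: [0.4534, -0.056, 0.1014]
tool_rot: [-34.5, 89.9, -47.6]
force: [0.0, -0.6, 0.4]
grip_width: 0.0633
```

```bash
python3 - <<'E'
from h import *
top((.608,-.1515),.042); top((.4546,-.0464),.046); 
plan([.4524,-.0552,.0205],-12.8)
E
```

```text
top 0 [0. 0.] [0. 0.] 0.0
top 725 [ 0.4546 -0.0463] [0.014 0.031] 76.3
tcp [ 0.4533 -0.0566  0.1012] x [ 0.    -0.003 -1.   ] jaw yaw -13.2 q [-63.  -3.  67. 120.   3.  61. -11.] 
 -> shift [ 0.0807  0.0014 -0.0012] turn -0.4 t 19.9 F [-0.3  0.5 -0.2]
```

>>> step_arm --pt "0.45 0.04 0 0 0" --pt "0.45 0.07 0.001 -0.001 0" --pt "0.45 0.08 0.001 -0.001 0" --pt "0.45 0.08 0.001 -0.001 0" --pt "-1 0.08 0.001 -0.001 0" --pt "-1 0.08 0.001 -0.001 0" --pt "-1 0.08 0.001 -0.001 0" --pt "-1 0.08 0.001 -0.001 0" --pt "-1 0.08 0.001 -0.001 0" --pt "-1 0.08 0.001 -0.001 0" --pt "-1 0.08 0.001 -0.001 0" --pt "-1 0.08 0.001 -0.001 0"

```text
time_s: 21.4
tool_pos: [0.4524, -0.0538, 0.0214]
tool_rot: [47.7, 89.9, 34.7]
force: [-0.3, -0.0, 5.2]
grip_width: 0.0318
```

```bash
python3 - <<'E'
from h import *
# own centre sits 12 mm along -y_own from the TCP: put TCP at compartment + offset
plan([.611+.0026,-.0765+.0117,.09]); print(monitor.get_obs()['grip_width'])
E
```

```text
tcp [ 0.4524 -0.0538  0.0214] x [ 0.001  0.001 -1.   ] jaw yaw -13.0 q [-57.  12.  65. 124. -14.  52.   4.] 
 -> shift [-0.0685  0.0256  0.1595] turn 0 t 21.4 F [-0.3 -0.   5.2]
0.03177818436627328
```

>>> step_arm --pt "-1 -0.03 0 0 0" --pt "-1 -0.07 0 0 0" --pt "-1 -0.07 0.01 0.05 0" --pt "-1 -0.07 0.02 0.1 0" --pt "-1 -0.07 0.027 0.1595 0" --pt "-1 -0.07 0.027 0.1595 0" --pt "-1 -0.07 0.027 0.1595 0" --pt "-1 -0.07 0.027 0.1595 0"

```text
time_s: 22.4
tool_pos: [0.6119, -0.0634, 0.0907]
tool_rot: [147.2, 89.9, 134.1]
force: [0.4, 0.6, -3.4]
grip_width: 0.0314
```

```bash
python3 - <<'E'
from h import *
plan([.6139,-.0635,.0205])
E
```

```text
tcp [ 0.6119 -0.0634  0.0907] x [-0.001  0.001 -1.   ] jaw yaw -13.1 q [-42.  30.  60.  99. -28.  68.  12.] 
 -> shift [0.0702 0.0003 0.0021] turn 0 t 22.4 F [ 0.4  0.6 -3.4]
```

>>> step_arm --pt "-1 0.03 0 0.0015 0" --pt "-1 0.055 0 0.0015 0" --pt "-1 0.066 0 0.0015 0" --pt "-1 0.07 0 0.0015 0" --pt "-1 0.07 0 0.0015 0" --pt "0.35 0.07 0 0.0015 0" --pt "0.35 0.07 0 0.0015 0" --pt "0.35 0.07 0 0.0015 0" --pt "0.35 0.07 0 0.0015 0" --pt "0.35 0.07 0 0.0015 0"

```text
time_s: 23.65
tool_pos: [0.6149, -0.0641, 0.0211]
tool_rot: [29.7, 90.0, 16.7]
force: [-0.6, -0.6, -0.6]
grip_width: 0.0583
```

```bash
python3 - <<'E'
from h import *
plan([.4464,.1746,.1],30.7)
print(monitor.get_obs()['grip_width'])
E
```

```text
tcp [ 0.6149 -0.0641  0.0211] x [ 0.  0. -1.] jaw yaw -13.0 q [-39.  35.  56. 101. -33.  61.  15.] 
 -> shift [-0.0789  0.1945 -0.218 ] turn -43.7 t 23.65 F [-0.6 -0.6 -0.6]
0.05832820555054715
```

>>> step_arm --pt "0.8 -0.04 0 0 0" --pt "0.8 -0.08 0 0 0" --pt "0.8 -0.08 0.1945 -0.218 -43.7" --pt "0.8 -0.08 0.1945 -0.218 -43.7" --pt "0.8 -0.08 0.1945 -0.218 -43.7" --pt "0.8 -0.08 0.1945 -0.218 -43.7" --pt "0.8 -0.08 0.1945 -0.218 -43.7" --pt "0.8 -0.08 0.1945 -0.218 -43.7" --pt "0.8 -0.08 0.1945 -0.218 -43.7" --pt "0.8 -0.08 0.1945 -0.218 -43.7" --pt "0.8 -0.08 0.1945 -0.218 -43.7"

```text
time_s: 25.02
tool_pos: [0.4471, 0.1733, 0.101]
tool_rot: [-95.3, 90.0, -64.8]
force: [-0.0, 0.3, 0.1]
grip_width: 0.0783
```

```bash
python3 - <<'E'
from h import *
p=top((.4464,.1746),.046); cv2.imwrite('pics/w4.png',p[:,:,::-1])
plan([.4464,.1746,.0205],30.7)
E
```

```text
top 997 [0.446  0.1747] [0.045 0.046] 30.5
tcp [0.4469 0.1736 0.101 ] x [ 0.    -0.001 -1.   ] jaw yaw 30.5 q [-79.   4.  57. 117.  -3.  61.  10.] 
 -> shift [0.0805 0.0012 0.0001] turn -0.2 t 25.075 F [ 0.4 -0.6 -0.2]
```

View pics/w4.png

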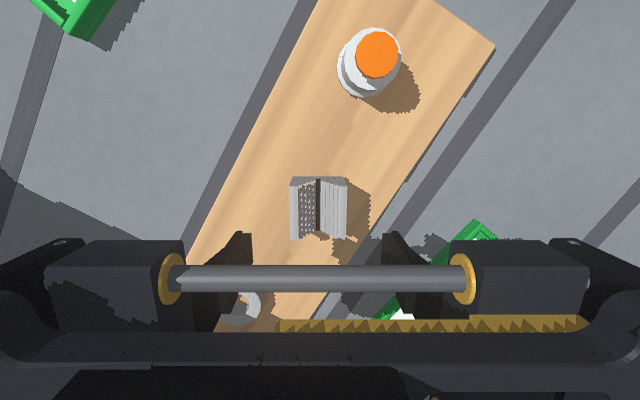

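The V-block is at (318,210), groove parallel to the pads and centred. The collar at (240,307) is clear of the fingers.

>>> step_arm --pt "0.8 0.04 0.001 0 0" --pt "0.8 0.07 0.001 0 0" --pt "0.8 0.08 0.001 0 0" --pt "0.8 0.08 0.001 0 0" --pt "-1 0.08 0.001 0 0" --pt "-1 0.08 0.001 0 0" --pt "-1 0.08 0.001 0 0" --pt "-1 0.08 0.001 0 0" --pt "-1 0.08 0.001 0 0" --pt "-1 0.08 0.001 0 0" --pt "-1 0.08 0.001 0 0" --pt "-1 0.08 0.001 0 0"

```text
time_s: 26.58
tool_pos: [0.4461, 0.1758, 0.0214]
tool_rot: [20.8, 90.0, 51.5]
force: [-0.9, 1.3, 4.5]
grip_width: 0.0449
```

```bash
python3 - <<'E'
from h import *
plan([.6065,.1145,.09]); print(monitor.get_obs()['grip_width'])
E
```

```text
tcp [0.4461 0.1758 0.0214] x [ 0.     0.001 -1.   ] jaw yaw 30.7 q [-75.  14.  55. 121. -15.  52.  19.] 
 -> shift [-0.0686 -0.1345  0.1067] turn 0 t 26.575 F [-0.9  1.3  4.5]
0.044862937177338705
```

>>> step_arm --pt "-1 -0.03 0 0 0" --pt "-1 -0.07 0 0 0" --pt "-1 -0.07 -0.045 0.0355 10" --pt "-1 -0.07 -0.09 0.071 20" --pt "-1 -0.07 -0.1345 0.1067 30" --pt "-1 -0.07 -0.1345 0.1067 39.7" --pt "-1 -0.07 -0.1345 0.1067 39.7" --pt "-1 -0.07 -0.1345 0.1067 39.7" --pt "-1 -0.07 -0.1345 0.1067 39.7"

```text
time_s: 27.7
tool_pos: [0.6054, 0.1154, 0.091]
tool_rot: [124.5, 89.9, 115.6]
force: [-0.2, 0.1, -4.5]
grip_width: 0.0447
```

```bash
python3 - <<'E'
from h import *
plan([.6065,.1145,.0205],-9)
E
```

```text
tcp [0.6054 0.1154 0.091 ] x [-0.001  0.001 -1.   ] jaw yaw -8.9 q [-60.  32.  62.  99. -30.  68.   1.] 
 -> shift [ 0.0705 -0.0008  0.0013] turn 0.1 t 27.7 F [-0.2  0.1 -4.5]
```

>>> step_arm --pt "-1 0.03 -0.0005 0.001 0" --pt "-1 0.055 -0.0005 0.001 0" --pt "-1 0.066 -0.0005 0.001 0" --pt "-1 0.07 -0.0005 0.001 0" --pt "-1 0.07 -0.0005 0.001 0" --pt "0.6 0.07 -0.0005 0.001 0" --pt "0.6 0.07 -0.0005 0.001 0" --pt "0.6 0.07 -0.0005 0.001 0" --pt "0.6 0.07 -0.0005 0.001 0" --pt "0.6 0.07 -0.0005 0.001 0"

```text
time_s: 28.95
tool_pos: [0.6072, 0.1136, 0.0212]
tool_rot: [42.1, 90.0, 33.0]
force: [-0.3, 0.1, -0.5]
grip_width: 0.0692
```

```bash
python3 - <<'E'
from h import *
plan([.422,.290,.11],0)
print(monitor.get_obs()['grip_width'])
E
```

```text
tcp [0.6072 0.1136 0.0212] x [ 0.  0. -1.] jaw yaw -9.0 q [-57.  36.  58. 101. -35.  62.   4.] 
 -> shift [-0.0889  0.1452 -0.2106] turn -9.0 t 28.95 F [-0.3  0.1 -0.5]
0.06919808497243966
```

>>> step_arm --pt "0.8 -0.04 0 0 0" --pt "0.8 -0.09 0 0 0" --pt "0.8 -0.09 0.035 -0.05 0" --pt "0.8 -0.09 0.07 -0.1 0" --pt "0.8 -0.09 0.105 -0.15 0" --pt "0.8 -0.09 0.145 -0.21 0" --pt "0.8 -0.09 0.145 -0.21 0" --pt "0.8 -0.09 0.145 -0.21 0" --pt "0.8 -0.09 0.145 -0.21 0"

```text
time_s: 30.08
tool_pos: [0.4242, 0.2879, 0.1113]
tool_rot: [-10.4, 89.9, -19.7]
force: [-0.2, -0.7, -0.7]
grip_width: 0.0781
```

```bash
python3 - <<'E'
from h import *
top((.422,.290),.058)
plan([.422,.290,.0205])
E
```

```text
top 930 [0.4219 0.2906] [0.027 0.027] 5.2
tcp [0.4242 0.2878 0.1113] x [ 0.001 -0.001 -1.   ] jaw yaw -9.3 q [-99.  13.  69. 112. -14.  64. -34.] 
 -> shift [ 0.0908  0.0019 -0.0027] turn 0 t 30.125 F [-0.8 -0.1  0.1]
```

>>> step_arm --pt "0.8 0.04 0.002 -0.002 0" --pt "0.8 0.075 0.002 -0.002 0" --pt "0.8 0.09 0.002 -0.002 0" --pt "0.8 0.09 0.002 -0.002 0" --pt "-1 0.09 0.002 -0.002 0" --pt "-1 0.09 0.002 -0.002 0" --pt "-1 0.09 0.002 -0.002 0" --pt "-1 0.09 0.002 -0.002 0" --pt "-1 0.09 0.002 -0.002 0" --pt "-1 0.09 0.002 -0.002 0" --pt "-1 0.09 0.002 -0.002 0" --pt "-1 0.09 0.002 -0.002 0"

```text
time_s: 31.62
tool_pos: [0.4211, 0.2922, 0.0213]
tool_rot: [51.3, 90.0, 42.2]
force: [0.0, 0.1, 2.6]
grip_width: 0.0393
```

```bash
python3 - <<'E'
from h import *
plan([.6185,.1885,.09]); print(monitor.get_obs()['grip_width'])
E
```

```text
tcp [0.4211 0.2922 0.0213] x [ 0.  0. -1.] jaw yaw -9.0 q [-91.  22.  61. 116. -24.  55. -26.] 
 -> shift [-0.0687 -0.0714  0.2112] turn 0 t 31.625 F [0.  0.1 2.6]
0.039257863932183876
```

>>> step_arm --pt "-1 -0.03 0 0 0" --pt "-1 -0.07 0 0 0" --pt "-1 -0.07 -0.018 0.053 0" --pt "-1 -0.07 -0.036 0.106 0" --pt "-1 -0.07 -0.054 0.16 0" --pt "-1 -0.07 -0.0714 0.2112 0" --pt "-1 -0.07 -0.0714 0.2112 0" --pt "-1 -0.07 -0.0714 0.2112 0" --pt "-1 -0.07 -0.0714 0.2112 0"

```text
time_s: 32.75
tool_pos: [0.6166, 0.1902, 0.0904]
tool_rot: [162.1, 89.9, 153.2]
force: [-0.4, -0.1, -2.4]
grip_width: 0.0394
```

```bash
python3 - <<'E'
from h import *
plan([.6185,.1885,.0205])
E
```

```text
tcp [0.6166 0.1902 0.0904] x [-0.002  0.001 -1.   ] jaw yaw -8.9 q [-61.  34.  57.  94. -30.  69.  -6.] 
 -> shift [ 0.0699 -0.0014  0.0022] turn 0 t 32.75 F [-0.4 -0.1 -2.4]
```

>>> step_arm --pt "-1 0.03 -0.0005 0.001 0" --pt "-1 0.055 -0.0005 0.001 0" --pt "-1 0.066 -0.0005 0.001 0" --pt "-1 0.07 -0.0005 0.001 0" --pt "-1 0.07 -0.0005 0.001 0" --pt "0.6 0.07 -0.0005 0.001 0" --pt "0.6 0.07 -0.0005 0.001 0" --pt "0.6 0.07 -0.0005 0.001 0" --pt "0.6 0.07 -0.0005 0.001 0" --pt "0.6 0.07 -0.0005 0.001 0"

```text
time_s: 34.0
tool_pos: [0.6192, 0.1877, 0.0211]
tool_rot: [54.0, 90.0, 45.0]
force: [-0.8, 0.5, 0.1]
grip_width: 0.0688
```

```bash
python3 - <<'E'
from h import *
print(monitor.get_obs()['grip_width'])
plan([.45,0.0,.30],0)
E
```

```text
0.06884524429329844
tcp [0.6192 0.1877 0.0211] x [ 0.  0. -1.] jaw yaw -9.0 q [-59.  38.  54.  97. -34.  63.  -4.] 
 -> shift [-0.2789 -0.2119 -0.1375] turn -9.0 t 34.0 F [-0.8  0.5  0.1]
```

>>> step_arm --pt "0.6 -0.04 0 0 0" --pt "0.6 -0.09 0 0 0" --pt "0.6 -0.14 0 0 0" --pt "0.6 -0.2 -0.2 -0.13 0" --pt "0.6 -0.24 -0.2 -0.13 0" --pt "0.6 -0.24 -0.2 -0.13 0" --pt "0.6 -0.24 -0.2 -0.13 0" --pt "0.6 -0.24 -0.2 -0.13 0" --pt "0.6 -0.24 -0.2 -0.13 0" --pt "0.6 -0.24 -0.2 -0.13 0" --pt "0.6 -0.24 -0.2 -0.13 0"

```text
time_s: 35.38
tool_pos: [0.4594, 0.011, 0.2609]
tool_rot: [96.4, 90.0, 87.4]
force: [0.3, -0.0, 0.2]
grip_width: 0.0696
```

```bash
python3 - <<'E'
from h import *
ims=[]
exp={'tnut':(.6053,-.2265,.040),'flange':(.608,-.1515,.042),'step':(.611,-.0765,.044),'V':(.6065,.1145,.044),'jack':(.6185,.1885,.056),'collar':(.4293,.05,.024),'bottle':(.67,.48,.15),'brush':(.775,.08,.0)}
for c in('scene','side'):
    p,d=read_camera(c);W=cloud(c,d)
    for n,(x,y,z) in exp.items():
        if n in('bottle','brush'): continue
        q=(d>0)&(np.hypot(W[...,0]-x,W[...,1]-y)<.035)&(W[...,2]<.08)
        t=q&(abs(W[...,2]-z)<.005)
        if t.sum()<5: print(c,n,t.sum());continue
        r=cv2.minAreaRect(W[t][:,:2].astype(np.float32))
        print(c,n,'top n',t.sum(),'d_centre mm',np.round(1e3*(np.array(r[0])-[x,y]),1),np.round(r[1],3),'zmax',round(float(np.percentile(W[q][:,2],98)),3))
    for t in('oil_bottle_mid','brush','collar_mid'):
        r=regions_of(c,t)[0]; Q=W[r['pixels']&(d>0)]; k=cv2.minAreaRect(Q[:,:2].astype(np.float32)); print(c,t,np.round(r['p'],2),np.round(r['pixel']),np.round(k[0],3))
    crop=p[160:330,190:490] if c=='scene' else p[110:370,250:450]
    ims.append(cv2.resize(crop,(600,340) if c=='scene' else (400,520),interpolation=cv2.INTER_CUBIC))
    cv2.imwrite(f'pics/end_{c}.png',ims[-1][:,:,::-1])
E
```

```text
scene tnut top n 106 d_centre mm [2.4 2. ] [0.027 0.043] zmax 0.045
scene flange top n 125 d_centre mm [2.2 2.5] [0.04  0.035] zmax 0.046
scene step top n 58 d_centre mm [ 5.7 19. ] [0.023 0.032] zmax 0.047
scene V top n 106 d_centre mm [0.5 0.9] [0.044 0.049] zmax 0.048
scene jack top n 72 d_centre mm [1.1 0. ] [0.028 0.025] zmax 0.059
scene collar top n 126 d_centre mm [3.2 3.7] [0.05  0.045] zmax 0.029
scene oil_bottle_mid 0.56 [461. 257.] [0.61  0.468]
scene brush 0.66 [333. 300.] [0.775 0.081]
scene collar_mid 0.73 [324. 192.] [0.433 0.053]
side tnut top n 139 d_centre mm [0.3 0.7] [0.025 0.042] zmax 0.041
side flange top n 141 d_centre mm [0.7 0.3] [0.038 0.036] zmax 0.043
side step top n 55 d_centre mm [ 5.3 21.5] [0.016 0.032] zmax 0.044
side V top n 62 d_centre mm [-0.1 -1.5] [0.044 0.046] zmax 0.045
side jack top n 39 d_centre mm [-0.6  0.4] [0.026 0.024] zmax 0.056
side collar top n 133 d_centre mm [-0.7  1.7] [0.048 0.046] zmax 0.025
side oil_bottle_mid 0.58 [326. 136.] [0.568 0.211]
side brush 0.87 [403. 185.] [0.786 0.091]
side collar_mid 0.72 [308. 222.] [0.428 0.051]
```

View pics/end_scene.png

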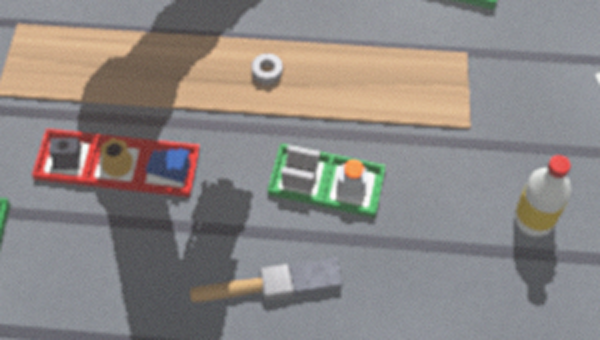

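View pics/end_side.png

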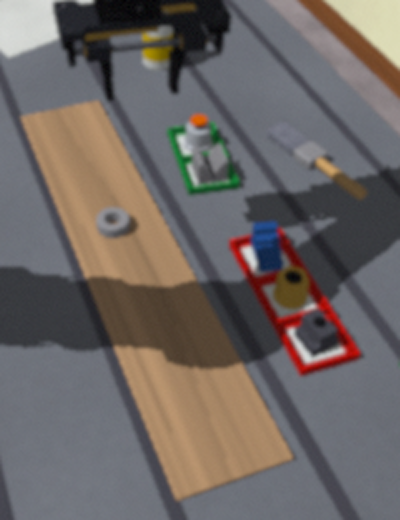

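All five are upright, at the right height and within about 3 mm of their compartment centres. The step block's top stair shows 19–21.5 mm from centre, where it should be. The collar, bottle and brush look unmoved.

```bash
python3 -c "
from cell import env
print(env.sign_off())"
```

```text
the job is handed in; nothing more can be done
None
```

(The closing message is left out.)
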